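# Fit the sprung idler roller into the linisher's fork

### The arm

A 6-joint arm with a two-finger parallel gripper is mounted at the origin on the work surface. World frame = base frame: x ahead of the robot, y to its left, z up, the work surface at z = 0. Lengths are in mm, angles in rad, forces in N, time in s.
With the tool pointing down it reaches from about 350 to 975 mm from the base axis. Payload 7.1 kg.
Tool frame: the origin (TCP) lies midway between the tips of the shut fingers; the grasp point (between the pads) lies r.grip_depth behind it (r.grip_depth is the distance from the TCP to the grasp point, in mm); z points along the fingers, y is the direction in which the jaws open and shut (so a half turn about z gives the same grasp; the last joint's range is limited). The gripper opens to 88 mm and grips with 3 to 60 N. Pads are 20 mm wide; open, the fingers measure 115 mm over their backs; the gripper's body (75 mm by 178 mm) begins 61 mm behind the grasp point.
Start: joints at [1.301, 0.423, 1.63, -0, 1.089, -0.019], TCP at [155.08, 605.438, 222.675] pointing down, gripper open.
Joint ranges: [-3, 3], [-0.9, 2.11], [0.09, 2.58], [-1.31, 4.45], [0.11, 2.69], [-2.54, 2.54]. Speed limits (rad/s): [2.39, 2.39, 3.01, 3.14, 3.14, 3.14].

### API

Orientations are given as a unit quaternion [x, y, z, w].
In Python, from rig import r gives the robot as it stands. The module is installed in compiled form; this text tells all that it offers.
- The arm moves only by the shell command python3 -m jog 'ROWS' [FORCE]. ROWS is JSON, a list of rows, each an object of numbers: "grip": the finger opening in m, from 0 to 0.0878; "dx", "dy", "dz": the shift along the world's x, y, z in m; "turn": the turn about the world's z in rad. A call has 1 to 12 rows; each row is the pose to reach, as a shift and turn from the pose commanded when the call began; what a row does not reach only later rows make up. A row lasts 1/8 s, in which the tool goes at most 62.5 mm and 10.7 degrees, less where a joint would pass 70% of its speed; a pose out of reach is approached as far as the arm can. A call with a gripper value outside its range is refused whole. The fingers move at their own pace and stop on an object; FORCE is the grip in N (left out, the last holds). Time passes only in rows, so rows that repeat a pose let the fingers close. It gives the time, the measured TCP pose, the force and the opening at its end, in the units of the state.
- r.observe(): the state, without advancing time (a new reading comes with each control period).
- r.read_camera(name): name is "side" or "top"; returns a dict with "image" (384x512x3 uint8, red, green, blue), "depth" (384x512 float32, mm along the optical axis (not along the pixel's ray), 0 where there is no reading), "fovy" (degrees; the focal length in pixels is half the picture's height over the tangent of half this angle, whatever the lens; pixels are square), "cx", "cy" (the principal point, pixels), "cam_to_world" (4x4, takes a point from camera to world coordinates). Camera axes: x right, y up, looking along -z (the intrinsics and any distortion apply to the point x, -y, -z); pixel columns grow to the right and rows downward; lengths in mm; the calibration is good to about 2 mm. A picture is of the moment at which its call begins.
- r.job_done(): hands the job in, once; it reports no verdict.
The state is a dict: "t": time; "joint_positions": joint angles; "joint_vel": joint speeds; "joint_efforts": joint torques, N m; "tool_pos": TCP position; "ee_rot": TCP orientation; "force": force on the tool from outside, world axes, zero at the start; "ft_torque": the same for the moment, N m; "width": finger opening in mm.
Only numpy, scipy, OpenCV 4.12 (cv2) and the standard library are available. Lean on these libraries where they do the work, as an engineer would, in place of code of your own. Each camera call takes 0.05 s, during which the arm holds its last target.

### The job

The belt linisher's aluminium idler roller lies in the wooden rest. Pick it up and fit it in the fork of the linisher: its long sprung axle pin goes to the tall cheek and must be squeezed in against that cheek until the roller passes between the cheeks, then find the recesses by feel and let the spring seat both pins, with the roller's end fully against the short cheek, and let go. Press gently, never with more than 25 N, and leave the other things on the bench where they are.

Things in the scene. Friction and masses are not known exactly. Their poses are not given: they have to be found in the camera images.
- roller_center (a point): Centre of the idler roller: aluminium cylinder 30 mm in diameter, 104 mm long, about 0.24 kg, lying level. Its y axis is the roller's axis and points to the sprung pin (it may spin about y: x and z mean nothing). At the -y end a fixed steel axle pin, 8 mm in diameter, round tip, stands out 7 mm from the end face. At the +y end is the sprung pin.
- plunger_tip (a point): Tip of the roller's sprung steel pin, 8 mm in diameter, round, greased (slides easily). Free, it stands out 26 mm from the roller's end face (78 mm from the roller's centre). It can be pushed in by 23 mm at most, then it is solid. Spring: 3 N to start it, plus 0.4 N per mm; damped, so press it slowly (30 mm/s adds 2 N).
- stand_mid (a point): Point on the bench top under the middle of the linisher's fork (fixed); y: level fork axis, from short to tall cheek; z up. Two steel cheeks 120 mm apart, each with a square 12 x 12 mm recess in the middle of its inner face, both at one height, set anew each time: 64 to 82 mm above the bench, not measured, to be felt or seen. Fitted, the roller's centre is at y = -8 mm, its end touching the short cheek.
- tall_foot (a point): Point on the bench top straight below the inner face (facing -y) of the tall cheek, at y = +60 mm of stand_mid; same axes. The cheek is a flat steel plate 40 mm wide along x, ending 55 mm above the recess centre. Its recess is 8 mm deep; when fitted, the sprung pin's tip is at its bottom, y = +68 mm of stand_mid, pressing about 4 N.
- short_foot (a point): Point on the bench top straight below the inner face (facing +y) of the short cheek, at y = -60 mm of stand_mid; same axes. Steel plate 40 mm wide along x, 8 mm thick, ending 11 mm above the recess centre; its recess goes right through. A cross bar joins the cheeks, its top 40 mm below the recess centres; below it is a base plate 14 mm thick.
- drum (a point): Centre of the linisher's rubber drive drum, beside the fork at x = +118 mm of stand_mid, 46 mm above the bench; 46 mm in diameter, 110 mm long along y, on the same base plate.
- cradle: Wooden rest, fixed, origin under its centre at the bench top; base 64 x 104 x 8 mm with two V supports, each 12 mm thick, at y = +-40 mm, up to 35 mm high. The roller lies in it along y with its axis 36 mm above the bench; 68 mm between the supports is free for the fingers.
- jar: Bystander: small amber jar, 42 mm across, 60 mm high; origin under its centre.
- tape_roll: Bystander: roll of paper tape lying flat, 96 mm across, 24 mm high; origin under its centre.
- spare: Bystander: plain black roller without pins standing on end, 34 mm across, 85 mm high; origin under its centre.
- tape_measure: Bystander: tape measure, 62 x 30 x 58 mm high; origin under its centre.
- vise_block: Bystander: grooved rubber vise block 45 x 60 x 28 mm; origin under its centre.
- screwdriver: Bystander: screwdriver lying on the bench; origin under it.
Not all that is in view belongs to the job. Of the things like the part that bears roller_center, leave any that is yellow; of the rest the smaller one is meant.

How it is judged:
By the outcome, as a careful person would: the job done as asked, in the order asked, and still so for the second after the job is handed in, with the robot touching nothing.
It also fails if it takes over 72 s, if anything falls off the work surface, if the arm or the gripper's body presses on something with over 40 N, if the wrist force passes 120 N, or if a joint passes its speed limit or range.

## Working session

There is one attempt and no reset: what is moved stays moved. The work goes in short steps, Python scripts to look and compute and a shell command to move; the robot and the scene stay as the last step left them, time stands still between calls to the robot, and variables do not carry over. Pictures are saved under pics/ and viewed, and the job is handed in when it is done.

```bash
mkdir -p pics; cat > h.py <<'E'
import numpy as np, cv2
from rig import r
def cam(n):
    c=r.read_camera(n); c['f']=192/np.tan(np.radians(c['fovy'])/2); return c
def pt(c,u,v,d=None):
    if d is None: d=c['depth'][int(round(v)),int(round(u))]
    p=np.array([(u-c['cx'])/c['f']*d,-(v-c['cy'])/c['f']*d,-d,1]); return (c['cam_to_world']@p)[:3]
def ray(c,u,v,z):
    T=c['cam_to_world'];o=T[:3,3];w=pt(c,u,v,100.)-o
    return o+w*(z-o[2])/w[2]
def proj(c,P):
    q=np.linalg.inv(c['cam_to_world'])@np.append(P,1); return c['cx']+c['f']*q[0]/-q[2], c['cy']-c['f']*q[1]/-q[2]
E
python3 - <<'E'
from h import *
print({k:v for k,v in r.observe().items()}, r.grip_depth)
for n in('top','side'):
    c=cam(n); print(n,[ (k,v) for k,v in c.items() if k not in('image','depth')], (c['depth']==0).mean())
    cv2.imwrite(f'pics/{n}0.png',cv2.cvtColor(c['image'],cv2.COLOR_RGB2BGR)); np.savez(f'{n}0.npz',**c)
E
```

```text
{'t': 0.0, 'joint_positions': array([ 1.30099339e+00,  4.23877495e-01,  1.63069958e+00, -2.44619157e-05,
        1.08854719e+00, -1.90144740e-02]), 'joint_vel': array([ 0.0007361 ,  0.00091075, -0.00061828, -0.00163975, -0.00063992,
        0.00186996]), 'joint_efforts': array([-4.62041826e-04, -5.44637489e+01, -2.73662460e+01,  6.41630008e-02,
        2.29168549e-02, -1.24996400e-04]), 'tool_pos': array([154.94795691, 604.91803614, 221.87502628]), 'ee_rot': array([ 1.25060204e-01,  9.92148859e-01, -7.59394951e-04, -9.94863027e-05]), 'force': array([-0.32380965, -0.63291491,  0.81545064]), 'ft_torque': array([0.03081937, 0.00804767, 0.02118111]), 'width': 87.7999169283145} 18.700000000000003
top [('fovy', 42.4010598033656), ('cx', 259.95255466409606), ('cy', 196.85533756499996), ('cam_to_world', array([[ 9.65574111e-02,  9.73533094e-01, -2.07147247e-01,
         2.24954025e+02],
       [-9.95325918e-01,  9.48040950e-02, -1.83983619e-02,
        -8.12802650e+00],
       [ 1.72699313e-03,  2.07955522e-01,  9.78136758e-01,
         1.41484326e+03],
       [ 0.00000000e+00,  0.00000000e+00,  0.00000000e+00,
         1.00000000e+00]])), ('f', np.float64(494.9919733608619))] 0.0038045247395833335
side [('fovy', 57.44693470280025), ('cx', 263.67409486465044), ('cy', 194.36263514772455), ('cam_to_world', array([[ 8.36984146e-01,  4.28076088e-01, -3.40893536e-01,
         1.43837515e+02],
       [-5.47190731e-01,  6.61884583e-01, -5.12338855e-01,
        -5.43150821e+02],
       [ 6.31216297e-03,  6.15353282e-01,  7.88226170e-01,
         9.19168825e+02],
       [ 0.00000000e+00,  0.00000000e+00,  0.00000000e+00,
         1.00000000e+00]])), ('f', np.float64(350.3544286458482))] 0.004185994466145833
```

View pics/top0.png

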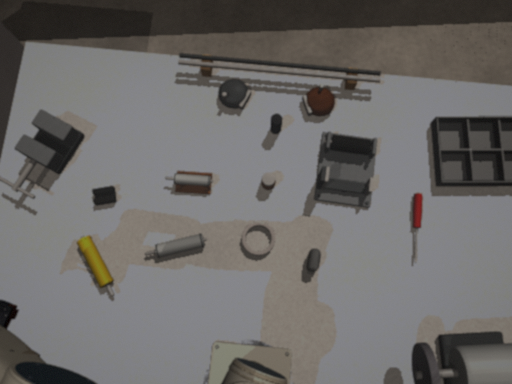

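View pics/side0.png

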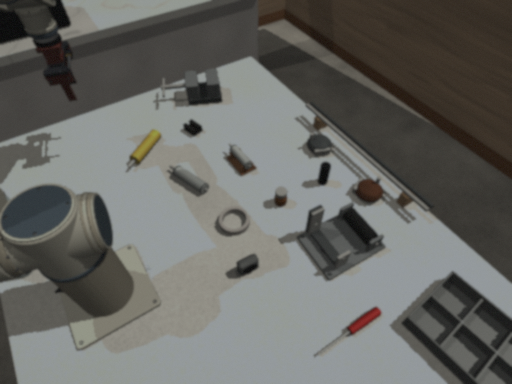

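Candidates (top view): the yellow roller (95,262), the large grey roller (178,246) and the roller in the wooden rest (193,181). I rule out yellow, and of the other two the smaller is the one in the rest. Next is a close crop to check that.

```bash
python3 - <<'E'
import cv2,numpy as np
a=cv2.imread('pics/top0.png')
x=cv2.resize(a[155:265,135:245],None,fx=5,fy=5,interpolation=cv2.INTER_CUBIC)
cv2.imwrite('pics/c1.png',x)
x=cv2.resize(a[125:215,300:400],None,fx=6,fy=6,interpolation=cv2.INTER_CUBIC)
cv2.imwrite('pics/c2.png',np.clip(x*1.6,0,255))
a=cv2.imread('pics/side0.png')
x=cv2.resize(a[190:290,290:395],None,fx=6,fy=6,interpolation=cv2.INTER_CUBIC)
cv2.imwrite('pics/c3.png',np.clip(x*1.6,0,255))
x=cv2.resize(a[135:215,160:265],None,fx=6,fy=6,interpolation=cv2.INTER_CUBIC)
cv2.imwrite('pics/c4.png',x)
E
```

```text
[ WARN:0@0.183] global loadsave.cpp:1063 imwrite_ Unsupported depth image for selected encoder is fallbacked to CV_8U.
```

View pics/c1.png

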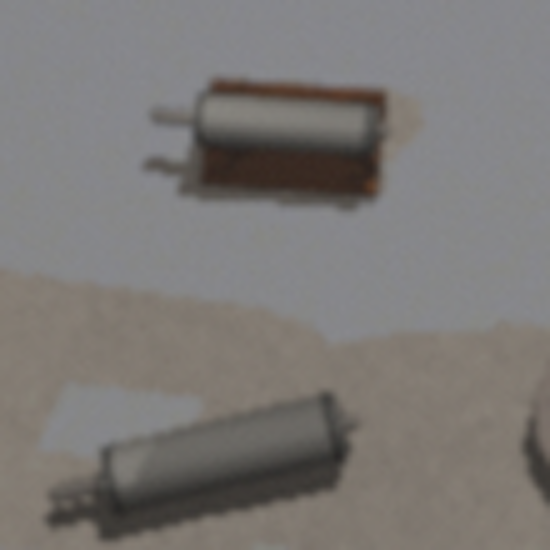

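View pics/c2.png

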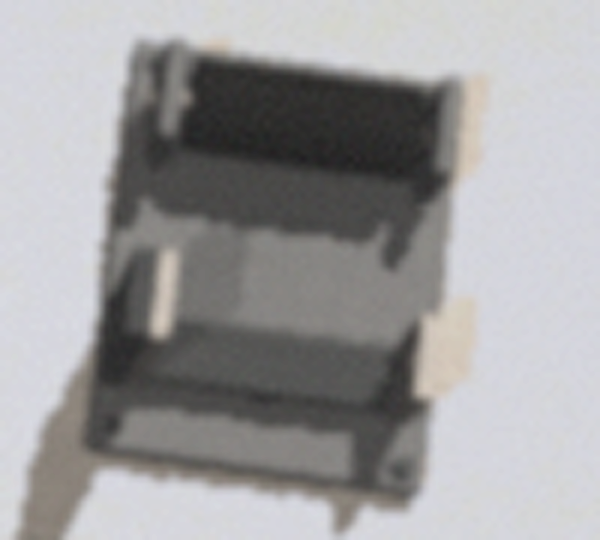

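View pics/c3.png

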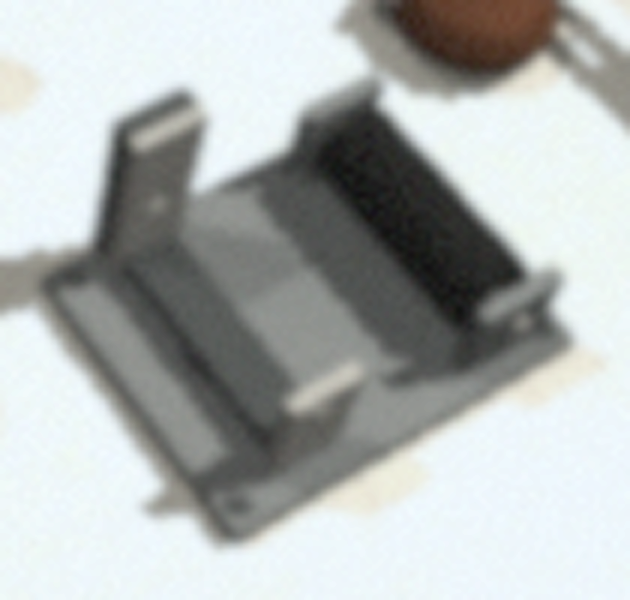

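View pics/c4.png

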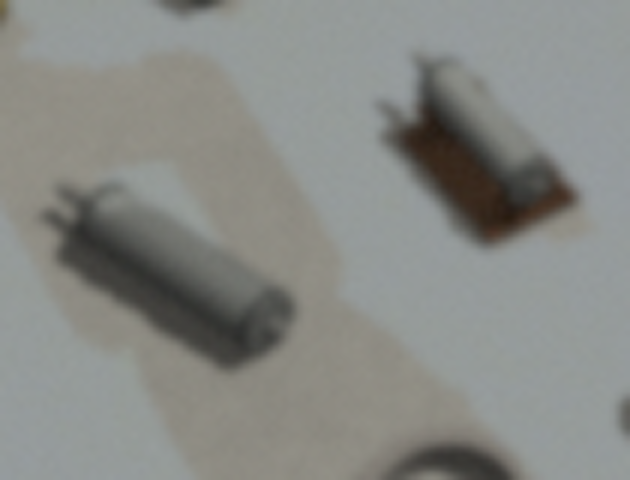

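```bash
cat > cl.py <<'E'
from h import *
def cloud(c,u0,u1,v0,v1):
    v,u=np.mgrid[v0:v1,u0:u1]; d=c['depth'][v0:v1,u0:u1].astype(float)
    P=np.stack([(u-c['cx'])/c['f']*d,-(v-c['cy'])/c['f']*d,-d,np.ones_like(d)],-1)@c['cam_to_world'].T
    return P[...,:3]
def load(n):
    return dict(np.load(n+'.npz',allow_pickle=True))
E
python3 - <<'E'
from cl import *
T=load('top0');S=load('side0')
P=cloud(T,155,225,160,205); np.set_printoptions(linewidth=250,precision=1,suppress=True)
print('roller z'); print(P[5:35:1,8:64:3,2].round().astype(int))
P=cloud(T,315,385,130,210)
print('fork z');print(P[::2,::3,2].round().astype(int))
P=cloud(S,295,390,200,280)
print('fork z side');print(P[::2,::3,2].round().astype(int))
E
```

```text
roller z
[[   0   -6    3    3   -1    4   -3   -2   -3    2    7   -2    3   -2    1   -3    0   -5    3]
 [  -1   -7    0    3    0    1   -4    4   -5   -2    4   -6   -2   -4    2   -4    1   -1   -4]
 [   2    3   -1    2   -2    3   -3   -5    3   -1    0    0   -2    0   -7   -3    3    2   -3]
 [   3    0    0   -6   -3    1    2    3    2    2   -3    2    3   -4    0    1    0   -1   -2]
 [  -2   -5   -1   -7    3    4    7    1   -4   -6    1   -4   -1   -2   -3    0    6   -4   -1]
 [  -5    0    4   -4   -2    7    4   -3    1   -2   -4   -1    0   -3    0    2    0   -1    0]
 [   7   -2    1   -4    0   10    9   12   12    9   10   -5    1    2   -2   -5    0   -3    1]
 [   4    0   -3    1   -2   34   17    5    4    7    6    7    7    8    8    0   -3    5    0]
 [   3   -7    0   -6   42   28   20    8    7    7    8    5   10    9   26    8   19   -1    1]
 [  -7    0   -3   -3   50   43   46   42   44   45   14   12    7   10   30   33    8    0    5]
 [  -2    4    2   -1   52   49   51   48   47   45   49   48   44   38   46   36   10   -1    4]
 [  -6   -4  
[... 6245 characters left out ...]
 12   18   14    3   -2    0   -3   -3]
 [   1    1    3    7    1    0    7   14   15   19   15   17   17   13   10   13   14   18   13    2    0   -3   -2   -1]
 [  -2    0   -3    1    3   -1   -2    2   -7   -3    0   17   11    5   12   18   10   14   16    0   -2   -6   -3    3]
 [   2    2   -2    2   -4   -1   -4    2    2    0   -2   -4    2   -1    4    4    7   14   13   -2    1    2    6    2]
 [   1    1    6    0   -1   -3   -2   -1    0   -1    0    0   -2   -2    1    2    2   -5    0    3    4   -3   -3   -1]]
fork z side
[[ 1 -2 -1 ... -1 -1  3]
 [ 1 -1  2 ...  2 -1  0]
 [-1  1  2 ...  0  2  3]
 ...
 [ 4  1  1 ... -3  1  2]
 [ 1  0  2 ... -1  3  0]
 [ 0  0 -2 ... -1  4  1]]
```

```bash
python3 - <<'E'
from cl import *
np.set_printoptions(linewidth=200,precision=1,suppress=True)
def rect(P,n):
    q=P[:,:2].astype(np.float32); (c,s,a)=cv2.minAreaRect(q); print(n,len(P),'mean',P.mean(0),'med z',np.median(P[:,2]),'rect c',np.array(c),np.array(s),a)
for n,w in (('top0',(310,390,125,215)),('side0',(295,392,195,285))):
    c=load(n); P=cloud(c,*w).reshape(-1,3)
    P=P[(P[:,2]<200)]
    t=P[(P[:,2]>116)&(P[:,2]<140)]; rect(t,n+' tall')
    ty=t[:,1].mean()
    tx=t[:,0].mean()
    s=P[(P[:,2]>74)&(P[:,2]<92)&(P[:,1]<ty-95)&(abs(P[:,0]-tx)<50)]; rect(s,n+' short')
    b=P[(P[:,2]>24)&(P[:,2]<40)&(P[:,1]<ty-25)&(P[:,1]>ty-105)&(abs(P[:,0]-tx)<50)]; rect(b,n+' bar')
    d=P[(P[:,2]>50)&(P[:,2]<76)&(P[:,0]>tx+60)]; rect(d,n+' drum')
    b=P[(P[:,2]>10)&(P[:,2]<18)]; rect(b,n+' base')
for n,w in (('top0',(155,225,160,205)),('side0',(225,262,138,180))):
    c=load(n); P=cloud(c,*w).reshape(-1,3)
    p=P[(P[:,2]>41)&(P[:,2]<60)]; rect(p,n+' roller')
    q=p[:,:2]-p[:,:2].mean(0); u,s,v=np.linalg.svd(q); print('dir',v[0], (q@v[0]).min(),(q@v[0]).max())
    p=P[(P[:,2]>5)&(P[:,2]<11)]; rect(p,n+' cradlebase')
E
```

```text
top0 tall 118 mean [ 579.2 -149.4  125.9] med z 126.34626198070055 rect c [ 580.1 -149.6] [20.  41.6] 87.2931900024414
top0 short 53 mean [ 572.9 -283.1   81.5] med z 81.39370120087369 rect c [ 573.8 -283.6] [ 8.3 40.7] 86.4844970703125
top0 bar 302 mean [ 576.6 -215.    31.5] med z 31.408171091477698 rect c [ 577.6 -214.5] [80.7 32.5] 87.40648651123047
top0 drum 730 mean [ 691.1 -224.6   64.3] med z 65.40984102401478 rect c [ 694.6 -223.2] [145.8  51.8] 87.09291076660156
top0 base 1805 mean [ 616.2 -220.6   13.9] med z 13.827196992261406 rect c [ 630.2 -236.5] [193.  211.1] 87.32237243652344
side0 tall 126 mean [ 577.4 -154.4  126.2] med z 127.04330473264986 rect c [ 579.6 -152.7] [23.4 41.9] 89.3526382446289
side0 short 54 mean [ 572.6 -287.1   82.7] med z 83.26784742452566 rect c [ 573.3 -286.4] [ 8.7 40.5] 86.3849868774414
side0 bar 284 mean [ 574.7 -220.    32.2] med z 32.450222428406335 rect c [ 576.6 -219.8] [79.9 33.8] 88.3764419555664
side0 drum 701 mean [ 687.5 -233.    64.1] med z 66.08621119906229 rect c [ 692.5 -230.5] [144.5  49.7] 86.68601989746094
side0 base 2021 mean [ 612.4 -232.4   14.6] med z 14.694675026818572 rect c [ 678.  -214.5] [190.6 304.5] 87.99909973144531
top0 roller 343 mean [548.  217.9  48.3] med z 48.35286553521519 rect c [548.  227.3] [ 29.5 131.4] 1.6526966094970703
dir [ 0. -1.] -75.08200481355222 56.33122152918242
top0 cradlebase 348 mean [545.8 221.    7.3] med z 7.346800817979329 rect c [548.2 228. ] [132.9 201.9] 5.6036481857299805
side0 roller 189 mean [545.8 211.   48.6] med z 49.272025349352475 rect c [548.2 222. ] [ 28.7 124. ] 0.7659080624580383
dir [ 0. -1.] -72.91582566971347 51.1294926833798
side0 cradlebase 165 mean [539.7 209.1   7.9] med z 7.9315872866442305 rect c [567.7 235.2] [191.2 119. ] 57.974998474121094
```

```bash
python3 - <<'E'
from cl import *
for n,w in (('top0',(155,225,160,205)),('side0',(225,262,138,180))):
    c=load(n); P=cloud(c,*w).reshape(-1,3)
    p=P[(P[:,2]>41)&(P[:,2]<60)&(P[:,1]<262)]
    q=p[:,:2]-p[:,:2].mean(0); u,s,v=np.linalg.svd(q); print(n,v[0],p.mean(0))
    for y in range(155,300,6):
        s=p=P[(P[:,2]>30)&(P[:,2]<60)&(abs(P[:,1]-y)<3)]
        if len(s): print(y,len(s),s[:,0].min().round(1),s[:,0].max().round(1),end=' | ')
    print()
# fork yaw from edge fits: bar top, drum 
for n,w in (('top0',(310,390,125,215)),('side0',(295,392,195,285))):
    c=load(n); P=cloud(c,*w).reshape(-1,3)
    for nm,m in (('bar',(P[:,2]>24)&(P[:,2]<40)&(P[:,1]<-175)&(P[:,1]>-260)&(abs(P[:,0]-577)<30)),('drum',(P[:,2]>55)&(P[:,2]<76)&(P[:,0]>660)&(P[:,1]<-190)&(P[:,1]>-260))):
        p=P[m]; q=p[:,:2]-p[:,:2].mean(0); u,s,v=np.linalg.svd(q); print(n,nm,v[0]/v[0][1],len(p))
E
```

```text
top0 [ 0.02717738 -0.99963063] [548.01944197 212.52120487  48.31863659]
161 2 549.3 551.2 | 167 21 535.3 564.4 | 173 27 529.1 570.1 | 179 27 528.4 570.3 | 185 24 531.0 569.9 | 191 21 536.5 564.3 | 197 23 535.8 561.8 | 203 24 534.1 560.4 | 209 18 536.7 561.4 | 215 23 534.3 559.0 | 221 22 533.4 563.8 | 227 20 535.7 562.7 | 233 20 535.2 561.7 | 239 21 534.8 561.2 | 245 21 535.2 559.1 | 251 24 526.9 559.4 | 257 28 528.7 567.3 | 263 24 528.0 567.1 | 269 16 532.7 561.6 | 275 6 543.9 549.5 | 281 6 543.0 549.4 | 287 4 544.5 549.4 | 293 4 544.1 548.5 | 
side0 [ 0.03223172 -0.99948042] [545.95857394 208.54165676  48.60723822]
161 21 536.6 560.0 | 167 22 531.4 568.5 | 173 17 529.1 571.3 | 179 15 528.0 571.1 | 185 11 534.8 558.8 | 191 10 536.6 558.2 | 197 14 534.2 557.4 | 203 10 536.0 557.4 | 209 12 534.8 557.7 | 215 12 533.9 555.2 | 221 8 534.6 561.9 | 227 16 534.2 562.5 | 233 14 531.8 559.9 | 239 9 534.3 558.5 | 245 10 533.5 557.9 | 251 13 529.1 556.3 | 257 15 528.2 568.3 | 263 11 533.8 555.4 | 269 2 533.2 542.0 | 281 3 545.0 548.1 | 287 3 543.5 547.3 | 293 1 547.8 547.8 | 
top0 bar [0.05342266 1.        ] 318
top0 drum [0.05395315 1.        ] 338
side0 bar [0.06776058 1.        ] 304
side0 drum [0.0693971 1.       ] 288
```

Check of choice: the crop shows the roller in the rest (centre 193,181) is grey, with the long thin pin to the left (about 168,178). It is clearly smaller than the loose grey roller at (178,246), so it is the one meant. The fork's tall cheek (327,173) is also on the left, at +y.

```bash
python3 -m jog '[{"dx":0.04,"dy":-0.04,"turn":-0.13,"grip":0.07},{"dx":0.08,"dy":-0.08,"turn":-0.27,"grip":0.07},{"dx":0.12,"dy":-0.12,"turn":-0.41,"grip":0.07},{"dx":0.16,"dy":-0.16,"turn":-0.55,"grip":0.07},{"dx":0.2,"dy":-0.2,"turn":-0.69,"grip":0.07},{"dx":0.24,"dy":-0.24,"turn":-0.83,"grip":0.07},{"dx":0.28,"dy":-0.28,"turn":-0.97,"grip":0.07},{"dx":0.32,"dy":-0.32,"dz":-0.02,"turn":-1.11,"grip":0.07},{"dx":0.36,"dy":-0.36,"dz":-0.05,"turn":-1.25,"grip":0.07},{"dx":0.393,"dy":-0.390,"dz":-0.1,"turn":-1.295,"grip":0.07},{"dx":0.393,"dy":-0.390,"dz":-0.1,"turn":-1.295,"grip":0.07},{"dx":0.393,"dy":-0.390,"dz":-0.1,"turn":-1.295,"grip":0.07}]' 40
python3 - <<'E'
from cl import *
for n in('top','side'):
    c=cam(n); cv2.imwrite(f'pics/{n}1.png',cv2.cvtColor(c['image'],cv2.COLOR_RGB2BGR)); np.savez(f'{n}1.npz',**c)
a=cv2.imread('pics/top1.png')[130:240,130:260];b=cv2.imread('pics/side1.png')[80:190,190:300]
cv2.imwrite('pics/d1.png',np.hstack([cv2.resize(a,(390,330)),cv2.resize(b,(330,330))]))
print(r.observe()['tool_pos'],r.observe()['joint_positions'],r.observe()['force'])
E
```

```text
[154.99693861 605.15621782 222.22166163] [ 1.30101817e+00  4.23555928e-01  1.63032849e+00 -2.15452427e-05
  1.08857998e+00 -1.89643081e-02] [-0.11119932  0.15216634  0.19446306]invalid input
```

View pics/d1.png

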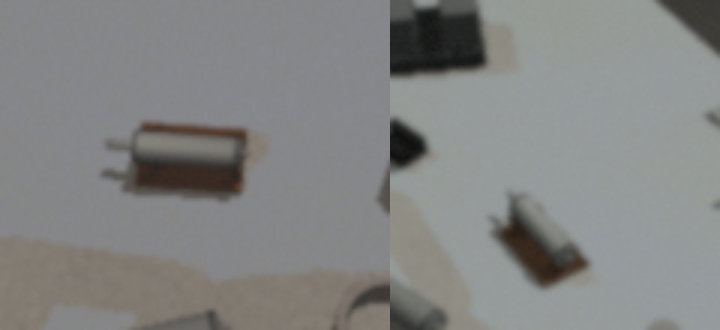

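The picture shows that nothing moved: the call was refused. I'll retry with all keys in every row.

```bash
python3 -m jog '[{"dx":0.04,"dy":-0.04,"dz":0,"turn":-0.13,"grip":0.07},{"dx":0.08,"dy":-0.08,"dz":0,"turn":-0.27,"grip":0.07},{"dx":0.12,"dy":-0.12,"dz":0,"turn":-0.41,"grip":0.07},{"dx":0.16,"dy":-0.16,"dz":0,"turn":-0.55,"grip":0.07},{"dx":0.2,"dy":-0.2,"dz":0,"turn":-0.69,"grip":0.07},{"dx":0.24,"dy":-0.24,"dz":0,"turn":-0.83,"grip":0.07},{"dx":0.28,"dy":-0.28,"dz":0,"turn":-0.97,"grip":0.07},{"dx":0.32,"dy":-0.32,"dz":-0.02,"turn":-1.11,"grip":0.07},{"dx":0.36,"dy":-0.36,"dz":-0.05,"turn":-1.25,"grip":0.07},{"dx":0.393,"dy":-0.39,"dz":-0.1,"turn":-1.295,"grip":0.07},{"dx":0.393,"dy":-0.39,"dz":-0.1,"turn":-1.295,"grip":0.07},{"dx":0.393,"dy":-0.39,"dz":-0.1,"turn":-1.295,"grip":0.07}]' 40
cat > snap.py <<'E'
from cl import *
import sys
k=sys.argv[1]
for n in('top','side'):
    c=cam(n); cv2.imwrite(f'pics/{n}{k}.png',cv2.cvtColor(c['image'],cv2.COLOR_RGB2BGR)); np.savez(f'{n}{k}.npz',**c)
o=r.observe(); q=o['ee_rot']
print('t',o['t'],'pos',o['tool_pos'].round(2),'jaw deg',(2*np.degrees(np.arctan2(q[1],q[0]))-90),'F',o['force'].round(2),'T',o['ft_torque'].round(2),'w',round(o['width'],2))
a=[int(x) for x in sys.argv[2:]]
if a:
    A=cv2.imread(f'pics/top{k}.png')[a[2]:a[3],a[0]:a[1]];B=cv2.imread(f'pics/side{k}.png')[a[6]:a[7],a[4]:a[5]]
    cv2.imwrite(f'pics/d{k}.png',np.hstack([cv2.resize(A,(390,390),interpolation=cv2.INTER_CUBIC),cv2.resize(B,(390,390),interpolation=cv2.INTER_CUBIC)]))
E
python3 snap.py 2 130 260 100 230 170 300 80 210
```

```text
t: 1.7
tool_pos: [547.8, 215.5, 122.6]
ee_rot: [0.698, 0.716, -0.0, -0.0]
force: [-0.3, -1.0, -0.2]
width: 69.9
t 1.8 pos [548.04 216.62 123.98] jaw deg 1.5160495821792352 F [0.43 0.12 0.71] T [-0.13  0.06 -0.01] w 70.11
```

View pics/d2.png

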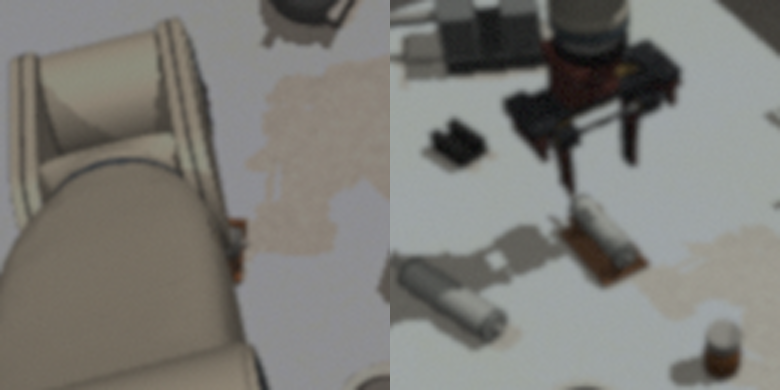

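The side crop shows the open jaws above the roller in the rest, straddling it, with the body's long side along the jaw direction (x). I'll go down and grip.

```bash
python3 -m jog '[{"dx":0,"dy":0,"dz":-0.04,"turn":0,"grip":0.07},{"dx":0,"dy":0,"dz":-0.075,"turn":0,"grip":0.07},{"dx":0,"dy":0,"dz":-0.095,"turn":0,"grip":0.07},{"dx":0,"dy":0,"dz":-0.105,"turn":0,"grip":0.07},{"dx":0,"dy":0,"dz":-0.105,"turn":0,"grip":0.06}]'
python3 snap.py 3 130 260 100 230 200 300 100 200
```

```text
t: 2.42
tool_pos: [548.2, 215.9, 18.0]
ee_rot: [0.698, 0.716, 0.0, 0.0]
force: [0.1, 0.5, 0.0]
width: 63.1
t 2.525 pos [548.82 215.84  18.71] jaw deg 1.4408308959449414 F [ 0.35 -0.15 -0.61] T [-0.05  0.01  0.06] w 59.94
```

View pics/d3.png

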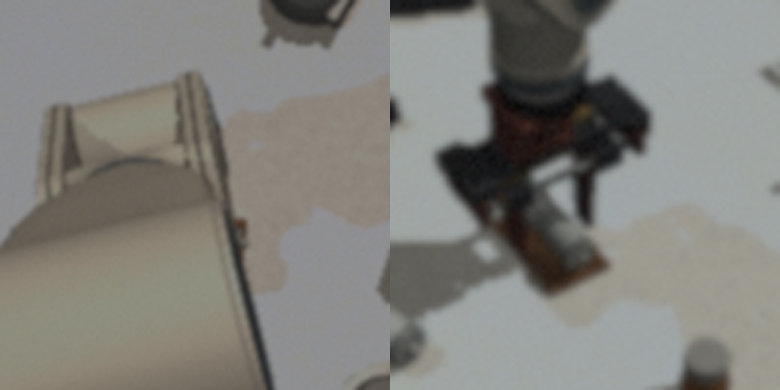

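The fingers straddle the roller (side crop, roller at about (555,230)) between the two supports. Closing now.

```bash
python3 -m jog '[{"dx":0,"dy":0,"dz":0,"turn":0,"grip":0.045},{"dx":0,"dy":0,"dz":0,"turn":0,"grip":0.035},{"dx":0,"dy":0,"dz":0,"turn":0,"grip":0.025},{"dx":0,"dy":0,"dz":0,"turn":0,"grip":0.02},{"dx":0,"dy":0,"dz":0,"turn":0,"grip":0.02},{"dx":0,"dy":0,"dz":0,"turn":0,"grip":0.02},{"dx":0,"dy":0,"dz":0,"turn":0,"grip":0.02},{"dx":0,"dy":0,"dz":0,"turn":0,"grip":0.02}]' 45
```

```text
t: 3.52
tool_pos: [548.4, 215.5, 17.9]
ee_rot: [0.698, 0.716, 0.0, 0.0]
force: [1.3, -1.2, 4.4]
width: 29.2
```

```bash
python3 -m jog '[{"dx":0,"dy":0,"dz":0.02,"turn":0,"grip":0.02},{"dx":0,"dy":0,"dz":0.05,"turn":0,"grip":0.02},{"dx":0,"dy":0,"dz":0.09,"turn":0,"grip":0.02},{"dx":0,"dy":-0.02,"dz":0.13,"turn":0,"grip":0.02},{"dx":0,"dy":-0.05,"dz":0.142,"turn":0,"grip":0.02},{"dx":0.005,"dy":-0.09,"dz":0.142,"turn":-0.02,"grip":0.02},{"dx":0.005,"dy":-0.09,"dz":0.142,"turn":-0.02,"grip":0.02}]'
python3 snap.py 4 130 260 130 260 210 310 100 200
```

```text
t: 4.4
tool_pos: [552.6, 123.4, 160.6]
ee_rot: [0.706, 0.708, -0.0, -0.0]
force: [0.2, -0.5, -2.2]
width: 29.2
t 4.5 pos [552.64 125.33 160.1 ] jaw deg 0.22822453607447812 F [ 0.06 -0.15 -2.28] T [-0.03  0.09  0.05] w 29.21
```

View pics/d4.png

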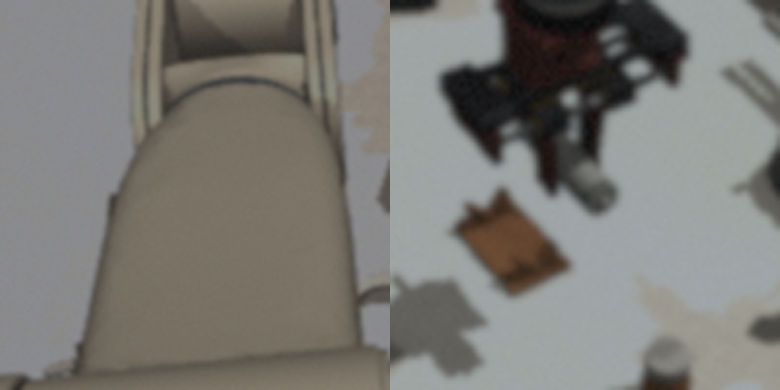

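```bash
python3 -m jog '[{"dx":0.003,"dy":-0.04,"dz":0,"turn":-0.01,"grip":0.02},{"dx":0.006,"dy":-0.09,"dz":0,"turn":-0.02,"grip":0.02},{"dx":0.009,"dy":-0.145,"dz":0,"turn":-0.03,"grip":0.02},{"dx":0.012,"dy":-0.2,"dz":0,"turn":-0.04,"grip":0.02},{"dx":0.015,"dy":-0.255,"dz":0,"turn":-0.055,"grip":0.02},{"dx":0.018,"dy":-0.31,"dz":0,"turn":-0.055,"grip":0.02},{"dx":0.022,"dy":-0.355,"dz":0,"turn":-0.055,"grip":0.02},{"dx":0.022,"dy":-0.376,"dz":0,"turn":-0.055,"grip":0.02},{"dx":0.022,"dy":-0.376,"dz":0,"turn":-0.055,"grip":0.02}]'
python3 snap.py 5 300 400 120 220 260 390 160 290
```

```text
t: 5.62
tool_pos: [575.0, -250.5, 159.4]
ee_rot: [0.725, 0.689, 0.0, -0.0]
force: [0.2, 0.3, -3.4]
width: 28.9
t 5.725 pos [ 574.87 -248.97  159.36] jaw deg -2.8201151303852185 F [ 0.65  0.63 -2.1 ] T [-0.02  0.08  0.02] w 28.97
```

View pics/d5.png

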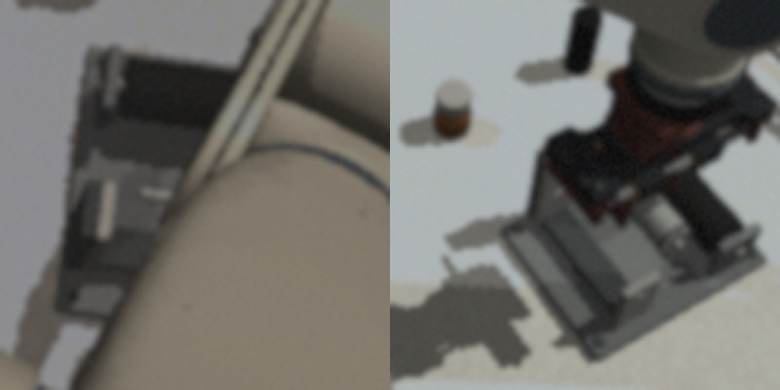

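```bash
python3 - <<'E'
from cl import *
np.set_printoptions(precision=1,suppress=True,linewidth=200)
T=load('top5');S=load('side5')
im=cv2.imread('pics/top5.png')
cv2.imwrite('pics/e5.png',np.hstack([cv2.resize(im[150:190,315:355],(400,400),interpolation=cv2.INTER_CUBIC),cv2.resize(cv2.imread('pics/side5.png')[215:265,320:370],(400,400),interpolation=cv2.INTER_CUBIC)]))
P=cloud(T,315,355,150,190)
m=(P[...,2]>165)&(P[...,2]<190); q=P[m]; print(q[np.argsort(-q[:,1])][:25])
P=cloud(S,320,375,205,265).reshape(-1,3)
m=(P[:,2]>160)&(P[:,2]<200)&(P[:,1]<-270); q=P[m]; print(len(q),q.min(0),q.max(0))
for y in range(-315,-265,5):
    s=q[abs(q[:,1]-y)<2.5]
    if len(s): print(y,len(s),s[:,0].min(),s[:,0].max(),s[:,2].min(),np.percentile(s[:,2],90))
for (u,v) in ((335.6,168.7),): print(ray(T,u,v,178.4))
E
```

```text
[[ 577.7 -170.3  182.6]
 [ 582.1 -170.9  176.5]
 [ 576.9 -171.4  176. ]
 [ 577.2 -172.6  185.1]
 [ 580.4 -172.6  183.5]
 [ 577.1 -173.9  176.1]
 [ 579.8 -174.8  186.1]
 [ 577.9 -175.3  183.8]
 [ 576.2 -175.9  180.4]
 [ 578.4 -178.   182.6]
 [ 581.9 -178.2  179.9]
 [ 576.7 -178.7  179.2]
 [ 581.7 -180.6  181.3]
 [ 576.2 -180.8  182.2]
 [ 579.6 -181.   179.4]
 [ 575.8 -183.1  184.4]
 [ 582.3 -183.3  180.3]
 [ 579.4 -183.4  180.9]
 [ 574.4 -183.9  180. ]
 [ 579.1 -185.6  183. ]
 [ 577.6 -186.4  178.8]
 [ 575.6 -187.   176.3]
 [ 574.2 -188.6  182.4]
 [ 580.7 -188.9  178.2]
 [ 578.4 -189.3  176.9]]
186 [ 557.5 -307.1  167.2] [ 588.4 -270.2  196. ]
-305 7 569.1030629259319 576.0727730526062 176.7126635406704 182.2939306946695
-300 45 558.3470944549949 587.1812520254227 167.22029990445742 192.21656013608953
-295 27 557.5081416393771 584.2478286180501 173.11945136076952 192.6498491329103
-290 23 558.6208174680451 582.4509584192831 175.0304746674177 194.57049790967054
-285 23 558.1730594300964 583.1439233715413 173.85703753902533 193.0539633343617
-280 22 559.4530391405859 583.0944927333711 173.28125244053126 193.48214753913985
-275 27 558.4829203976765 588.4204839499906 175.8012710831531 193.60674058240556
-270 12 558.953247132569 585.221375800404 177.85734837984762 193.64950891520192
[ 579.8 -172.4  178.4]
```

View pics/e5.png

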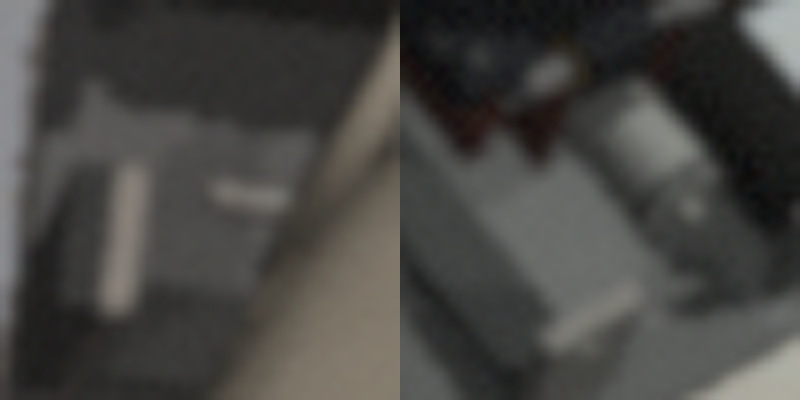

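Top crop: the sprung pin tip is at about (336,169), some 12 mm short of the tall cheek's inner edge at (329,174). In x it is in line with the cheek's middle to within 1 mm. The side crop shows the fixed pin at (356,241), beyond and above the short cheek's top. I'll descend to just above the short cheek.

```bash
python3 -m jog '[{"dx":0,"dy":0,"dz":-0.03,"turn":0,"grip":0.02},{"dx":0,"dy":0,"dz":-0.055,"turn":0,"grip":0.02},{"dx":0,"dy":0,"dz":-0.07,"turn":0,"grip":0.02},{"dx":0,"dy":0,"dz":-0.075,"turn":0,"grip":0.02},{"dx":0,"dy":0,"dz":-0.075,"turn":0,"grip":0.02},{"dx":0,"dy":0,"dz":-0.075,"turn":0,"grip":0.02}]'
python3 -m jog '[{"dx":0,"dy":0.003,"dz":0,"turn":0,"grip":0.02},{"dx":0,"dy":0.005,"dz":0,"turn":0,"grip":0.02},{"dx":0,"dy":0.006,"dz":0,"turn":0,"grip":0.02}]'
python3 snap.py 6 300 360 140 200 310 370 200 260
```

```text
t: 6.48
tool_pos: [575.7, -250.7, 85.6]
ee_rot: [0.725, 0.689, 0.0, 0.001]
force: [-0.3, -0.0, -2.5]
width: 29.0
t: 6.85
tool_pos: [575.1, -244.4, 84.9]
ee_rot: [0.725, 0.689, 0.0, 0.0]
force: [0.1, -1.1, -1.7]
width: 29.3
t 6.95 pos [ 575.11 -244.41   84.75] jaw deg -2.8558726412936437 F [ 0.08  0.77 -1.92] T [-0.08  0.1  -0.05] w 28.88
```

View pics/d6.png

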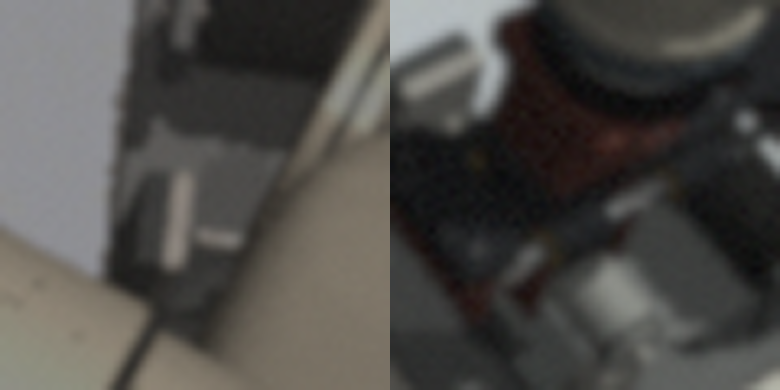

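The pin tip (330,177) is now right beside the tall cheek's inner edge. I'll feel for contact in small steps.

```bash
python3 -m jog '[{"dx":0,"dy":0.001,"dz":0,"turn":0,"grip":0.02},{"dx":0,"dy":0.002,"dz":0,"turn":0,"grip":0.02},{"dx":0,"dy":0.002,"dz":0,"turn":0,"grip":0.02}]'
python3 -m jog '[{"dx":0,"dy":0.001,"dz":0,"turn":0,"grip":0.02},{"dx":0,"dy":0.002,"dz":0,"turn":0,"grip":0.02},{"dx":0,"dy":0.002,"dz":0,"turn":0,"grip":0.02}]'
python3 -m jog '[{"dx":0,"dy":0.001,"dz":0,"turn":0,"grip":0.02},{"dx":0,"dy":0.002,"dz":0,"turn":0,"grip":0.02},{"dx":0,"dy":0.002,"dz":0,"turn":0,"grip":0.02}]'
python3 -m jog '[{"dx":0,"dy":0.001,"dz":0,"turn":0,"grip":0.02},{"dx":0,"dy":0.002,"dz":0,"turn":0,"grip":0.02},{"dx":0,"dy":0.002,"dz":0,"turn":0,"grip":0.02}]' | grep -E 'pos|force'
```

```text
t: 7.32
tool_pos: [575.1, -242.5, 84.6]
ee_rot: [0.725, 0.689, -0.0, -0.0]
force: [1.1, 0.2, -1.7]
width: 29.4
t: 7.7
tool_pos: [575.1, -240.6, 84.7]
ee_rot: [0.725, 0.689, -0.0, 0.0]
force: [-0.8, -0.0, -2.8]
width: 29.3
t: 8.07
tool_pos: [575.2, -238.8, 84.8]
ee_rot: [0.725, 0.689, -0.0, 0.0]
force: [0.6, -3.5, -2.5]
width: 29.4
tool_pos: [575.2, -236.6, 84.7]
force: [0.2, -3.5, -3.3]
```

Contact is felt at y≈-239.5, with -3.5 N as the spring starts. I'll squeeze slowly.

```bash
python3 -m jog '[{"dx":0,"dy":0.0015,"dz":0,"turn":0,"grip":0.02},{"dx":0,"dy":0.003,"dz":0,"turn":0,"grip":0.02},{"dx":0.001,"dy":0.0045,"dz":0,"turn":0,"grip":0.02},{"dx":0.001,"dy":0.006,"dz":0,"turn":0,"grip":0.02},{"dx":0.001,"dy":0.0075,"dz":0,"turn":0,"grip":0.02},{"dx":0.001,"dy":0.009,"dz":0,"turn":0,"grip":0.02},{"dx":0.001,"dy":0.01,"dz":0,"turn":0,"grip":0.02},{"dx":0.001,"dy":0.01,"dz":0,"turn":0,"grip":0.02}]'  | grep -E 'pos|force'
python3 -m jog '[{"dx":0,"dy":0.0015,"dz":0,"turn":0,"grip":0.02},{"dx":0,"dy":0.003,"dz":0,"turn":0,"grip":0.02},{"dx":0.0005,"dy":0.0045,"dz":0,"turn":0,"grip":0.02},{"dx":0.0005,"dy":0.006,"dz":0,"turn":0,"grip":0.02},{"dx":0.0005,"dy":0.006,"dz":0,"turn":0,"grip":0.02}]'  | grep -E 'pos|force'
python3 snap.py 7 300 360 140 200 310 370 210 270
```

```text
tool_pos: [576.0, -227.3, 84.8]
force: [0.2, -7.7, -2.7]
tool_pos: [576.3, -221.7, 84.8]
force: [-1.5, -10.3, -3.0]
t 10.175 pos [ 576.3  -221.77   84.77] jaw deg -2.829843947087099 F [ -2.5  -10.87  -2.63] T [-1.8   0.4   0.07] w 28.67
```

View pics/d7.png

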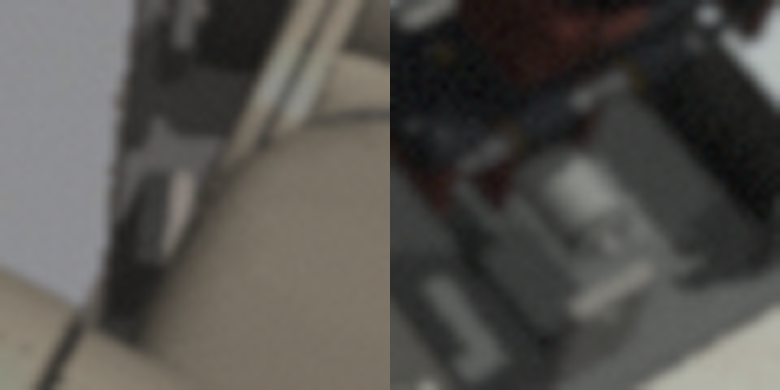

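```bash
python3 -m jog '[{"dx":0,"dy":0.0005,"dz":0,"turn":0,"grip":0.02},{"dx":0,"dy":0.001,"dz":0,"turn":0,"grip":0.02},{"dx":0,"dy":0.001,"dz":0,"turn":0,"grip":0.02}]'  | grep -E 'pos|force'
python3 - <<'E'
from cl import *
np.set_printoptions(precision=1,suppress=True,linewidth=200)
S=cam('side')
im=cv2.cvtColor(S['image'],cv2.COLOR_RGB2BGR)
cv2.imwrite('pics/e7.png',cv2.resize(im[225:265,325:365],(600,600),interpolation=cv2.INTER_CUBIC))
P=cloud(S,325,365,225,265).reshape(-1,3)
q=P[(P[:,2]>85)&(P[:,2]<125)&(P[:,1]<-240)&(abs(P[:,0]-575)<25)]
for y in range(-300,-240,3):
    s=q[abs(q[:,1]-y)<1.5]
    if len(s): print(y,len(s),s[:,0].min(),s[:,0].max(),s[:,2].min(),np.percentile(s[:,2],90))
q=P[(P[:,2]>76)&(P[:,2]<88)&(P[:,1]<-270)&(abs(P[:,0]-575)<25)];print(len(q),q.min(0),q.max(0))
for t in(-279,-280,-281,-282): print(t,proj(S,[573.6,t,82.3]),proj(S,[573.6,t,103.3]))
E
```

```text
tool_pos: [576.3, -220.8, 84.8]
force: [-2.2, -10.1, -2.6]
-291 1 578.532695060389 578.532695060389 85.24216752282052 85.24216752282052
-288 2 560.9242379361866 563.1541105247675 85.68664774574734 86.17764059048207
-285 4 553.8437351207502 588.6242707342141 85.00742749590574 86.76513847670384
-282 1 573.8781752606599 573.8781752606599 85.07602072985924 85.07602072985924
-279 1 573.5485491751251 573.5485491751251 104.78627531242194 104.78627531242194
-276 3 571.4291830318778 577.6878038147499 104.60018144925812 107.64683111981842
-273 25 563.4610353400979 587.5954160640093 94.50159572650546 116.46039479104483
-270 18 559.0355029522791 590.6520568208313 92.30082439398586 119.37820862198203
-267 11 558.7853471056987 583.688478138487 103.30325619823759 117.68705646840681
-264 14 560.2474298058808 582.8964335222272 107.90491779537842 119.14721875635755
-261 10 559.9814985289022 580.1647243071623 96.01330410646335 118.0875539186504
-258 13 560.3157844686222 583.562377123939 103.13183618746075 118.66255925668429
-255 11 560.3824006159944 588.4757855363008 106.08707053981959 118.280670835345
[... 211 characters left out ...]
00.45955682096178 118.86753241008492
-243 12 561.3810105675958 584.6766550230274 103.39639245412116 119.65123821987383
51 [ 552.3 -291.2   76.8] [ 593.7 -282.1   87. ]
-279 (np.float64(341.7774694422756), np.float64(252.47529497015856)) (np.float64(343.2254396871557), np.float64(248.6203941531816))
-280 (np.float64(342.02373307697553), np.float64(252.75337848961965)) (np.float64(343.47691547518565), np.float64(248.90132058621322))
-281 (np.float64(342.27026502945785), np.float64(253.03176499637868)) (np.float64(343.7286701688845), np.float64(249.1825585879065))
-282 (np.float64(342.5170657384821), np.float64(253.31045498588767)) (np.float64(343.9807042325009), np.float64(249.46410867687885))
```

View pics/e7.png

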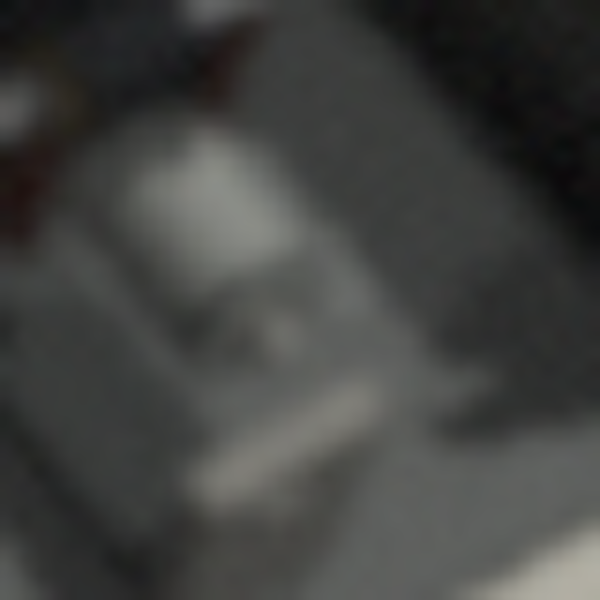

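The side crop shows the fixed pin tip at about (343,247), inside the short cheek's inner face by roughly 2–3 mm. I'll lower in stages and watch the forces.

```bash
python3 -m jog '[{"dx":0,"dy":0,"dz":-0.003,"turn":0,"grip":0.02},{"dx":0,"dy":0,"dz":-0.006,"turn":0,"grip":0.02},{"dx":0,"dy":0,"dz":-0.009,"turn":0,"grip":0.02},{"dx":0,"dy":0,"dz":-0.012,"turn":0,"grip":0.02},{"dx":0,"dy":0,"dz":-0.012,"turn":0,"grip":0.02}]'  | grep -E 'pos|force'
python3 -m jog '[{"dx":0,"dy":0,"dz":-0.002,"turn":0,"grip":0.02},{"dx":0,"dy":0,"dz":-0.004,"turn":0,"grip":0.02},{"dx":0,"dy":0,"dz":-0.005,"turn":0,"grip":0.02},{"dx":0,"dy":0,"dz":-0.005,"turn":0,"grip":0.02}]'  | grep -E 'pos|force'
```

```text
tool_pos: [577.5, -221.1, 73.4]
force: [0.5, -10.5, -1.7]
tool_pos: [577.5, -221.1, 68.5]
force: [-0.0, -10.6, -0.4]
```

```bash
python3 -m jog '[{"dx":0,"dy":0,"dz":-0.002,"turn":0,"grip":0.02},{"dx":0,"dy":0,"dz":-0.004,"turn":0,"grip":0.02},{"dx":0,"dy":0,"dz":-0.005,"turn":0,"grip":0.02},{"dx":0,"dy":0,"dz":-0.005,"turn":0,"grip":0.02}]'  | grep -E 'pos|force'
python3 snap.py 8 300 360 140 200 310 370 210 270
```

```text
tool_pos: [577.5, -221.2, 63.5]
force: [-0.3, -11.1, 0.5]
t 12.325 pos [ 577.55 -221.14   63.46] jaw deg -2.8611809376864272 F [ -0.43 -10.69  -0.45] T [-1.71  0.06  0.  ] w 29.71
```

View pics/d8.png

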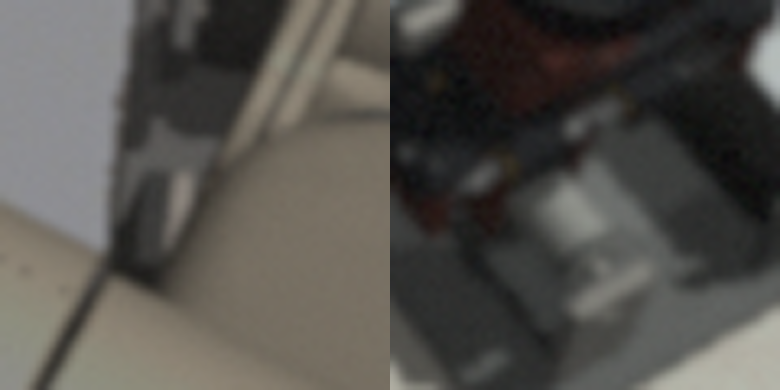

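The roller is now between the cheeks, with both ends clear (side crop, fixed pin at (343,250) just inside the short cheek's top). I'll continue down and feel for the recess.

```bash
python3 -m jog '[{"dx":-0.0005,"dy":0,"dz":-0.002,"turn":0,"grip":0.02},{"dx":-0.0005,"dy":0,"dz":-0.004,"turn":0,"grip":0.02},{"dx":-0.0005,"dy":0,"dz":-0.005,"turn":0,"grip":0.02},{"dx":-0.0005,"dy":0,"dz":-0.005,"turn":0,"grip":0.02}]'  | grep -E 'pos|force'
for i in 1; do python3 -m jog '[{"dx":0,"dy":0,"dz":-0.001,"turn":0,"grip":0.02},{"dx":0,"dy":0,"dz":-0.001,"turn":0,"grip":0.02}]'  | grep -E 'pos|force'; done
python3 -m jog '[{"dx":0,"dy":0,"dz":-0.001,"turn":0,"grip":0.02},{"dx":0,"dy":0,"dz":-0.001,"turn":0,"grip":0.02}]'  | grep -E 'pos|force'
python3 -m jog '[{"dx":0,"dy":0,"dz":-0.001,"turn":0,"grip":0.02},{"dx":0,"dy":0,"dz":-0.001,"turn":0,"grip":0.02}]'  | grep -E 'pos|force'
```

```text
tool_pos: [576.5, -220.3, 57.8]
force: [1.0, -8.6, -4.7]
tool_pos: [576.3, -220.2, 56.6]
force: [0.4, -8.0, -3.3]
tool_pos: [576.4, -220.3, 55.8]
force: [-0.5, -8.3, -1.9]
tool_pos: [576.4, -220.3, 55.0]
force: [-0.2, -7.9, -0.2]
```

Fy fell from -10.7 to about -8 N, so the sprung pin has entered the tall cheek's recess. I'll feel for its vertical middle.

```bash
python3 -m jog '[{"dx":0,"dy":0,"dz":-0.0005,"turn":0,"grip":0.02},{"dx":0,"dy":0,"dz":-0.0005,"turn":0,"grip":0.02}]'  | grep -E 'pos|force'
python3 -m jog '[{"dx":0,"dy":0,"dz":-0.0005,"turn":0,"grip":0.02},{"dx":0,"dy":0,"dz":-0.0005,"turn":0,"grip":0.02}]'  | grep -E 'pos|force'
python3 -m jog '[{"dx":0,"dy":0,"dz":0.001,"turn":0,"grip":0.02},{"dx":0,"dy":0,"dz":0.001,"turn":0,"grip":0.02}]'  | grep -E 'pos|force'
python3 -m jog '[{"dx":0,"dy":0,"dz":0.001,"turn":0,"grip":0.02},{"dx":0,"dy":0,"dz":0.001,"turn":0,"grip":0.02}]'  | grep -E 'pos|force'
```

```text
tool_pos: [576.5, -220.3, 54.6]
force: [-0.5, -7.4, -0.4]
tool_pos: [576.5, -220.3, 54.1]
force: [-0.5, -7.2, -0.2]
tool_pos: [576.5, -220.3, 55.0]
force: [0.1, -8.4, -2.4]
tool_pos: [576.4, -220.2, 55.8]
force: [1.4, -8.3, -3.3]
```

```bash
python3 -m jog '[{"dx":0,"dy":0,"dz":-0.001,"turn":0,"grip":0.02},{"dx":0,"dy":0,"dz":-0.002,"turn":0,"grip":0.02},{"dx":0,"dy":0,"dz":-0.002,"turn":0,"grip":0.02}]'  | grep -E 'pos|force'
python3 -m jog '[{"dx":0,"dy":0,"dz":-0.001,"turn":0,"grip":0.02},{"dx":0,"dy":0,"dz":-0.001,"turn":0,"grip":0.02}]'  | grep -E 'pos|force'
python3 -m jog '[{"dx":0,"dy":0,"dz":-0.0005,"turn":0,"grip":0.02},{"dx":0,"dy":0,"dz":-0.0005,"turn":0,"grip":0.02}]'  | grep -E 'pos|force'
python3 -m jog '[{"dx":0,"dy":0,"dz":-0.0005,"turn":0,"grip":0.02},{"dx":0,"dy":0,"dz":-0.0005,"turn":0,"grip":0.02}]'  | grep -E 'pos|force'
```

```text
tool_pos: [576.5, -220.3, 54.0]
force: [-0.1, -7.0, -1.5]
tool_pos: [576.6, -220.3, 53.1]
force: [0.3, -8.4, -0.1]
tool_pos: [576.6, -220.3, 52.6]
force: [0.4, -7.4, -0.4]
tool_pos: [576.6, -220.3, 52.1]
force: [-0.0, -8.8, -0.3]
```

```bash
python3 -m jog '[{"dx":0,"dy":0,"dz":-0.0005,"turn":0,"grip":0.02},{"dx":0,"dy":0,"dz":-0.0005,"turn":0,"grip":0.02}]'  | grep -E 'pos|force'
python3 -m jog '[{"dx":0,"dy":0,"dz":-0.0005,"turn":0,"grip":0.02},{"dx":0,"dy":0,"dz":-0.0005,"turn":0,"grip":0.02}]'  | grep -E 'pos|force'
python3 -m jog '[{"dx":0,"dy":0,"dz":-0.0005,"turn":0,"grip":0.02},{"dx":0,"dy":0,"dz":-0.0005,"turn":0,"grip":0.02}]'  | grep -E 'pos|force'
python3 snap.py 9 300 360 140 200 310 370 210 270
```

```text
tool_pos: [576.6, -220.3, 51.6]
force: [-0.2, -6.5, -1.2]
tool_pos: [576.6, -220.3, 51.1]
force: [-0.9, -7.5, -0.8]
tool_pos: [576.6, -220.3, 50.7]
force: [-1.3, -8.7, -0.4]
t 16.55 pos [ 576.62 -220.33   50.71] jaw deg -2.860914763665207 F [-0.78 -7.37  0.99] T [-1.15  0.17  0.04] w 29.18
```

View pics/d9.png

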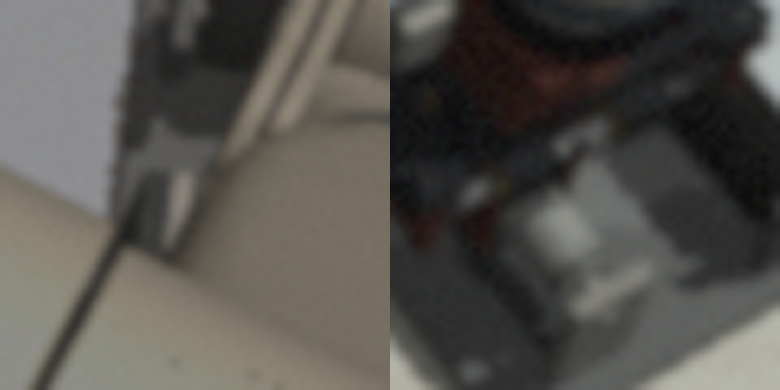

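```bash
python3 - <<'E'
from cl import *
np.set_printoptions(precision=1,suppress=True,linewidth=200)
for n,zt in (('side5',178.4),('side6',103.4),('side7',103.4),('side8',81.4),('side9',68.9)):
    S=load(n)
    P=cloud(S,320,370,205,265).reshape(-1,3)
    Y0={'side5':-250.6,'side6':-244.6}.get(n,-220.5)
    y=P[:,1]-Y0
    q=P[(abs(P[:,2]-zt-12)<7)&(y<-18)&(y>-50)&(abs(P[:,0]-575)<6)]
    if len(q)<5: print(n,len(q)); continue
    a=np.polyfit(q[:,1]-Y0,q[:,2],1); print(n,len(q),'slope',a[0],'z top at y-35 rel TCPz',np.polyval(a,-35)-zt, 'std',np.std(q[:,2]-np.polyval(a,q[:,1]-Y0)))
E
```

```text
side5 49 slope -0.010214427811188606 z top at y-35 rel TCPz 14.144464309958238 std 1.2934253951369217
side6 46 slope 0.0008519636790808276 z top at y-35 rel TCPz 14.389524889906454 std 1.649859531191302
side7 49 slope 0.011695169813950995 z top at y-35 rel TCPz 14.675210224252211 std 1.4677193939319244
side8 50 slope -0.029395742859570095 z top at y-35 rel TCPz 14.681645879710189 std 1.4740802800708763
side9 46 slope 0.009790643973185468 z top at y-35 rel TCPz 14.20875640093685 std 1.7113358601268593
```

The side crop shows the roller level between the cheeks. The sprung pin is in its recess, and depth puts the recess height at about 72 mm. I'll centre the height there and ease toward the short cheek, watching for a block or for entry.

```bash
python3 -m jog '[{"dx":0,"dy":0,"dz":0.0015,"turn":0,"grip":0.02},{"dx":0,"dy":0,"dz":0.003,"turn":0,"grip":0.02},{"dx":0,"dy":0,"dz":0.003,"turn":0,"grip":0.02}]'  | grep -E 'pos|force'
python3 -m jog '[{"dx":0,"dy":-0.001,"dz":0,"turn":0,"grip":0.02},{"dx":0,"dy":-0.0015,"dz":0,"turn":0,"grip":0.02},{"dx":0,"dy":-0.0015,"dz":0,"turn":0,"grip":0.02}]'  | grep -E 'pos|force'
python3 -m jog '[{"dx":0,"dy":-0.001,"dz":0,"turn":0,"grip":0.02},{"dx":0,"dy":-0.0015,"dz":0,"turn":0,"grip":0.02},{"dx":0,"dy":-0.0015,"dz":0,"turn":0,"grip":0.02}]'  | grep -E 'pos|force'
```

```text
tool_pos: [576.4, -220.2, 53.3]
force: [0.7, -7.6, -3.3]
tool_pos: [576.3, -221.6, 53.2]
force: [-0.3, -7.1, -3.4]
tool_pos: [576.2, -223.0, 53.1]
force: [0.4, -6.4, -3.2]
```

```bash
python3 -m jog '[{"dx":0,"dy":-0.001,"dz":0,"turn":0,"grip":0.02},{"dx":0,"dy":-0.0015,"dz":0,"turn":0,"grip":0.02},{"dx":0,"dy":-0.0015,"dz":0,"turn":0,"grip":0.02}]'  | grep -E 'pos|force'
python3 -m jog '[{"dx":0,"dy":-0.001,"dz":0,"turn":0,"grip":0.02},{"dx":0,"dy":-0.0015,"dz":0,"turn":0,"grip":0.02},{"dx":0,"dy":-0.0015,"dz":0,"turn":0,"grip":0.02}]'  | grep -E 'pos|force'
python3 snap.py 10 300 360 140 200 310 370 210 270
```

```text
tool_pos: [576.1, -224.4, 53.1]
force: [-0.4, -6.1, -3.0]
tool_pos: [576.0, -225.7, 53.0]
force: [-0.3, -5.2, -2.5]
t 18.525 pos [ 576.06 -225.72   53.04] jaw deg -2.857225897345046 F [ 0.68 -4.97 -3.05] T [-1.08  0.08 -0.03] w 29.25
```

View pics/d10.png

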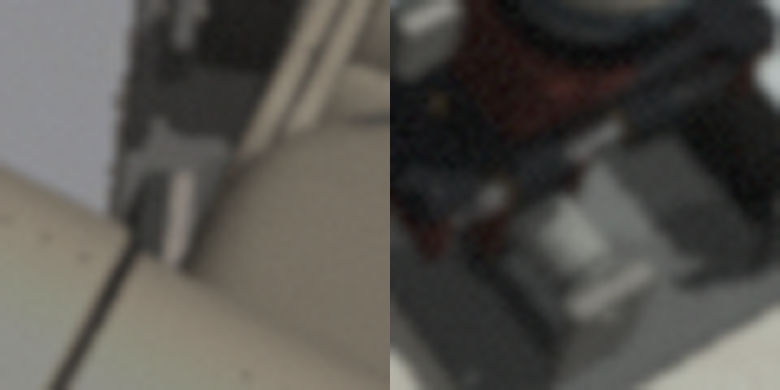

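The forces follow the free-spring curve, with -5.2 N at about y=-4 mm, so the fixed pin is entering its recess without a block. Continuing.

```bash
python3 -m jog '[{"dx":0,"dy":-0.001,"dz":0,"turn":0,"grip":0.02},{"dx":0,"dy":-0.0015,"dz":0,"turn":0,"grip":0.02},{"dx":0,"dy":-0.0015,"dz":0,"turn":0,"grip":0.02}]'  | grep -E 'pos|force'
python3 -m jog '[{"dx":0,"dy":-0.001,"dz":0,"turn":0,"grip":0.02},{"dx":0,"dy":-0.001,"dz":0,"turn":0,"grip":0.02}]'  | grep -E 'pos|force'
python3 -m jog '[{"dx":0,"dy":-0.001,"dz":0,"turn":0,"grip":0.02},{"dx":0,"dy":-0.001,"dz":0,"turn":0,"grip":0.02}]'  | grep -E 'pos|force'
```

```text
tool_pos: [576.0, -227.1, 53.1]
force: [-0.2, -5.6, -3.7]
tool_pos: [576.0, -228.1, 53.1]
force: [-0.5, -3.8, -3.1]
tool_pos: [576.0, -229.1, 53.1]
force: [-0.5, -3.1, -3.8]
```

```bash
python3 -m jog '[{"dx":0,"dy":-0.0005,"dz":0,"turn":0,"grip":0.02},{"dx":0,"dy":-0.001,"dz":0,"turn":0,"grip":0.02},{"dx":0,"dy":-0.001,"dz":0,"turn":0,"grip":0.02}]'  | grep -E 'pos|force'
python3 snap.py 11 300 360 140 200 310 370 210 270
```

```text
tool_pos: [576.0, -230.0, 53.1]
force: [-1.6, -3.8, -2.7]
t 19.875 pos [ 576.02 -230.04   53.15] jaw deg -2.862958097861906 F [ 0.83 -3.76 -4.36] T [-0.82  0.2   0.05] w 29.34
```

View pics/d11.png

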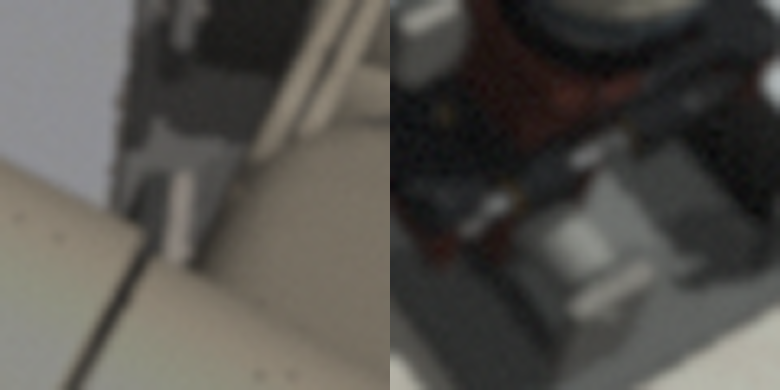

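```bash
python3 -m jog '[{"dx":0,"dy":-0.0005,"dz":0,"turn":0,"grip":0.02},{"dx":0,"dy":-0.0005,"dz":0,"turn":0,"grip":0.02}]'  | grep -E 'pos|force'
python3 -m jog '[{"dx":0,"dy":-0.0005,"dz":0,"turn":0,"grip":0.02},{"dx":0,"dy":-0.0005,"dz":0,"turn":0,"grip":0.02}]'  | grep -E 'pos|force'
python3 -m jog '[{"dx":0,"dy":-0.0005,"dz":0,"turn":0,"grip":0.02},{"dx":0,"dy":-0.0005,"dz":0,"turn":0,"grip":0.02}]'  | grep -E 'pos|force'
```

```text
tool_pos: [576.1, -230.6, 53.2]
force: [-1.0, -3.6, -3.7]
tool_pos: [576.0, -230.9, 53.1]
force: [-0.1, -2.1, -2.9]
tool_pos: [576.0, -231.1, 53.1]
force: [0.1, 0.8, -2.4]
```

Fy has turned from -3.6 to +0.8 N: the end face touches the short cheek. One more slight press, then release.

```bash
python3 -m jog '[{"dx":0,"dy":-0.0005,"dz":0,"turn":0,"grip":0.02},{"dx":0,"dy":-0.0005,"dz":0,"turn":0,"grip":0.02}]'  | grep -E 'pos|force'
python3 -m jog '[{"dx":0,"dy":0,"dz":0,"turn":0,"grip":0.032},{"dx":0,"dy":0,"dz":0,"turn":0,"grip":0.036},{"dx":0,"dy":0,"dz":0,"turn":0,"grip":0.045},{"dx":0,"dy":0,"dz":0,"turn":0,"grip":0.055},{"dx":0,"dy":0,"dz":0,"turn":0,"grip":0.06},{"dx":0,"dy":0,"dz":0,"turn":0,"grip":0.06},{"dx":0,"dy":0,"dz":0,"turn":0,"grip":0.06}]'
python3 snap.py 12 300 360 140 200 310 370 210 270
```

```text
tool_pos: [576.0, -231.2, 53.1]
force: [0.3, 5.6, -1.3]
t: 21.75
tool_pos: [576.1, -232.0, 53.2]
ee_rot: [0.725, 0.689, -0.0, 0.0]
force: [0.6, -0.0, -0.0]
width: 60.0
t 21.85 pos [ 576.09 -232.04   53.17] jaw deg -2.862654795517784 F [ 0.19 -1.05  0.32] T [-0.08  0.    0.02] w 59.85
```

View pics/d12.png

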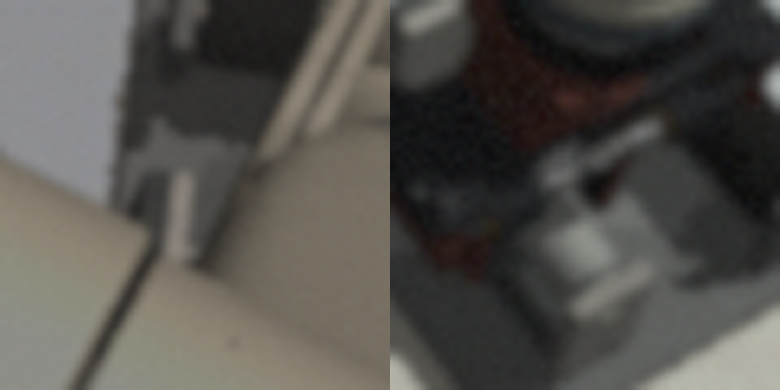

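Released: the roller stays level in the fork (side crop, about (340,246)) and the forces are zero. I'll withdraw upward, move off and look.

```bash
python3 -m jog '[{"dx":0,"dy":0,"dz":0.01,"turn":0,"grip":0.06},{"dx":0,"dy":0,"dz":0.03,"turn":0,"grip":0.06},{"dx":0,"dy":0,"dz":0.07,"turn":0,"grip":0.06},{"dx":0,"dy":0,"dz":0.12,"turn":0,"grip":0.06},{"dx":0,"dy":0.02,"dz":0.16,"turn":0,"grip":0.06},{"dx":0,"dy":0.06,"dz":0.18,"turn":0,"grip":0.06},{"dx":-0.02,"dy":0.12,"dz":0.19,"turn":0,"grip":0.06},{"dx":-0.04,"dy":0.18,"dz":0.19,"turn":0,"grip":0.06},{"dx":-0.06,"dy":0.24,"dz":0.19,"turn":0,"grip":0.06},{"dx":-0.08,"dy":0.3,"dz":0.19,"turn":0,"grip":0.06},{"dx":-0.08,"dy":0.34,"dz":0.19,"turn":0,"grip":0.06},{"dx":-0.08,"dy":0.34,"dz":0.19,"turn":0,"grip":0.06}]'|grep -E 'pos|force'
python3 snap.py 13 305 385 130 210 300 390 195 285
python3 - <<'E'
from cl import *
for n,w,sh in (('top13',(315,385,140,210),0),('side13',(300,385,200,275),0)):
    P=cloud(load(n),*w).reshape(-1,3)
    q=P[(P[:,2]>62)&(P[:,2]<95)&(abs(P[:,0]-577)<11)&(P[:,1]>-268)&(P[:,1]<-190)]
    a=np.polyfit(q[:,1]+228,q[:,0],1); t=q[abs(q[:,0]-np.polyval(a,q[:,1]+228)-0)<5]; b=np.polyfit(t[:,1]+228,t[:,2],1)
    print(n,len(q),'xslope',a,'z top fit',b)
    q=P[(P[:,2]>70)&(P[:,2]<95)&(abs(P[:,0]-577)<8)]
    print([(y,int((abs(q[:,1]-y)<1.5).sum()),round(float(np.median(q[abs(q[:,1]-y)<1.5][:,2])),1)) for y in range(-294,-150,3) if (abs(q[:,1]-y)<1.5).any()])
E
```

```text
tool_pos: [496.0, 110.4, 244.8]
force: [0.8, -0.5, 0.2]
t 23.45 pos [496.22 107.98 244.24] jaw deg -2.7832458014431722 F [ 0.45 -0.66  0.57] T [-0.09  0.07  0.05] w 59.96
top13 219 xslope [3.47865439e-03 5.75931112e+02] z top fit [-3.98877445e-02  8.49050703e+01]
[(-288, 3, 83.2), (-285, 5, 83.4), (-282, 8, 82.8), (-279, 6, 83.0), (-276, 5, 83.2), (-273, 5, 84.3), (-270, 5, 85.1), (-267, 7, 86.1), (-264, 8, 84.9), (-261, 4, 85.3), (-258, 6, 86.9), (-255, 8, 85.9), (-252, 7, 86.0), (-249, 5, 83.8), (-246, 5, 84.8), (-243, 7, 84.8), (-240, 4, 82.5), (-237, 5, 83.2), (-234, 5, 86.4), (-231, 9, 84.8), (-228, 6, 83.4), (-225, 7, 85.2), (-222, 6, 84.5), (-219, 7, 83.1), (-216, 6, 82.9), (-213, 5, 86.7), (-210, 6, 84.9), (-207, 6, 84.2), (-204, 6, 86.3), (-201, 6, 84.2), (-198, 5, 82.3), (-195, 8, 84.2), (-192, 7, 82.7), (-189, 6, 83.0), (-186, 9, 84.2), (-183, 5, 84.5), (-180, 6, 83.7), (-177, 9, 81.2), (-174, 1, 73.9), (-171, 4, 75.1), (-168, 4, 71.9)]
side13 190 xslope [-9.32633440e-03  5.75003765e+02] z top fit [-1.68237029e-02  8.61822709e+01]
[(-291, 7, 79.8), (-288, 9, 83.4), (-285, 5, 83.6), (-282, 8, 84.4), (-279, 3, 87.0), (-276, 6, 85.6), (-273, 5, 85.4), (-270, 6, 85.8), (-267, 5, 85.1), (-264, 4, 87.1), (-261, 4, 85.6), (-258, 6, 85.4), (-255, 6, 85.8), (-252, 6, 85.8), (-249, 4, 86.4), (-246, 5, 85.2), (-243, 7, 87.3), (-240, 3, 87.1), (-237, 6, 84.4), (-234, 6, 85.9), (-231, 6, 86.9), (-228, 4, 85.4), (-225, 5, 85.3), (-222, 6, 86.3), (-219, 4, 85.7), (-216, 5, 86.7), (-213, 5, 85.6), (-210, 6, 85.1), (-207, 6, 85.8), (-204, 7, 86.2), (-201, 5, 85.7), (-198, 5, 85.5), (-195, 5, 84.9), (-192, 6, 86.1), (-189, 7, 86.9), (-186, 2, 87.4), (-183, 4, 84.9), (-180, 5, 86.2), (-177, 2, 81.8), (-174, 1, 76.6), (-171, 3, 72.7), (-168, 2, 74.1), (-165, 3, 75.0), (-162, 17, 85.0)]
```

View pics/d13.png

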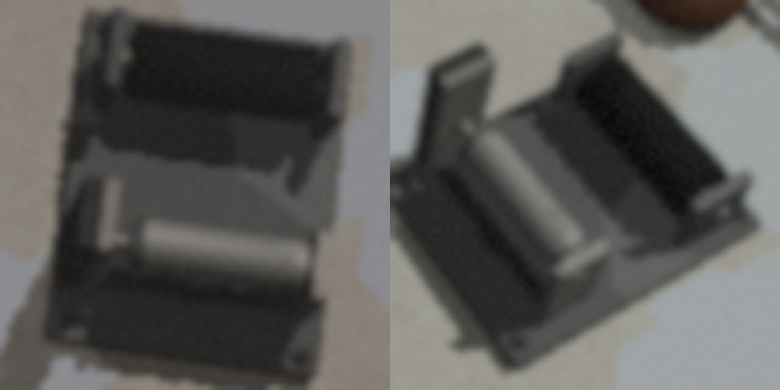

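View pics/side13.png

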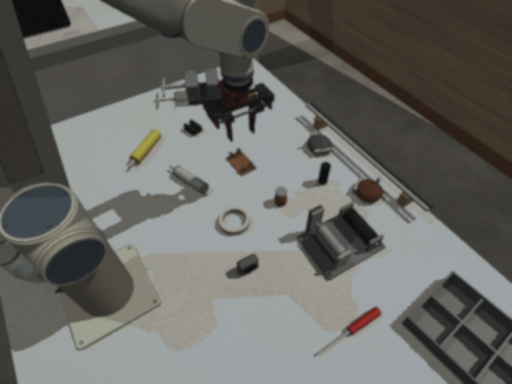

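The final pictures show the roller level in the fork. The top crop has its right end hard against the short cheek and the short length of pin entering the tall cheek at (329,180). The bystanders look to be where they were. Handing in.

```bash
python3 - <<'E'
from rig import r
print(r.job_done())
E
```

```text
the job is handed in; nothing more can be done
None
```

The idler roller is fitted in the linisher's fork and let go, and the job was handed in at about 23.5 s. I chose the smaller grey roller in the wooden rest. I squeezed its sprung pin against the tall cheek until the other end passed the short cheek. Then I lowered it, felt both pins enter their recesses, and opened the gripper with the end touching the short cheek.

**Force checks:**
- **Squeeze:** the force along the roller reached about 11 N, against the 25 N limit.
- **Tall recess:** it dropped to about 8 N as the sprung pin entered.
- **Short cheek:** it eased to about 3.5 N on the way across. It then rose to +5.6 N as the end met the cheek, and was zero after release.

**Final pictures:** the roller sits level, with no visible gap at the short cheek and its pin in the tall cheek. I compared the bystanders by eye only, and they look unmoved.

**Disagreements:**
- **Cameras:** the two cameras differed by 3–4 mm in y, so I relied on contact for that direction.
- **Recess height:** the sprung pin entered about 3–4 mm higher than the cameras predicted, and I never found a clear bottom stop. I set the height from the depth pictures, about 72 mm.
- **Tilt:** the depth fits gave slopes of -0.04 (top) and -0.02 (side). I put that down to noise and bias in the fit, as the pictures show it level.

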